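# Put the polished mould inserts into their transit nests

## Robot

A 6-joint arm with a two-finger parallel gripper is mounted at the origin on the work surface. World frame = base frame: x ahead of the robot, y to its left, z up, the work surface at z = 0. Lengths are in m, angles in rad, forces in N, time in s.
With the tool pointing down it reaches from about 0.35 to 0.775 m from the base axis. Payload 5.5 kg.
Tool frame: the origin (TCP) lies at the very end of the fingers, on their centre line; the grasp point (between the pads) lies 19 mm behind it; z points along the fingers, y is the line along which they close (so a half turn about z gives the same grasp; the last joint's range is limited). The gripper opens to 85 mm and grips with 20 to 120 N. Pads are 22 mm wide; open, the fingers measure 114 mm over their backs; the gripper's body (76 mm by 85 mm) begins 54 mm behind the grasp point. The pads swing forward as they close: fully open they stand 13 mm farther back than shut.
Start: joints at [-1.287, 0.313, 0.046, 1.304, 0, 1.431], TCP at [0.236, -0.524, 0.231] pointing down, gripper open.
Joint ranges: [-2.76, 2.76], [-0.86, 1.69], [-1.03, 1.26], [-2.2, 2.34], [-1.47, 1.5], [-3.14, 3.14]. Speed limits (rad/s): [2.57, 2.57, 3.14, 3.14, 3.14, 3.14].

## Interface

Orientations are given as a unit quaternion [w, x, y, z].
In Python, from workcell import get_state, read_camera, hand_in gives the robot as it stands.
- The arm moves only by the tool send_rows, never from a script. Its argument "increments" is a list of rows, each an object of numbers: "dx", "dy", "dz": the shift along the world's x, y, z in units of 25 mm (1.0 is 25 mm); "roll": the turn about the world's z in units of 8 degrees (1.0 is 8 degrees); "claw": the opening, from -1 (shut) to 1 (fully open). In form: [{"dx": .., "dy": .., "dz": .., "roll": .., "claw": ..}, ...]. A call has exactly 5 rows; each row is the pose to reach, as a shift and turn from the pose commanded when the call began; what a row does not reach only later rows make up. A row lasts 1/8 s, in which the tool goes at most 62.5 mm and 10.7 degrees, less where a joint would pass 70% of its speed; a pose out of reach is approached as far as the arm can. A call with a gripper value outside its range is refused whole. The fingers move at their own pace and stop on an object; "grip_force" is the grip in N (left out, the last holds). Time passes only in rows, so rows that repeat a pose let the fingers close, or fill a call up. It gives the time, the measured TCP pose, the force, the opening and the grip force at its end, in the units of the state.
- get_state(): the state, without advancing time (a new reading comes with each control period).
- read_camera(name): name is "scene" or "top" or "wrist"; returns a dict with "image" (480x640x3 uint8, blue, green, red), "fx", "fy", "cx", "cy" (pixels), "world_to_cam" (4x4, takes a point from world to camera coordinates). Camera axes: x right, y up, looking along -z (the intrinsics and any distortion apply to the point x, -y, -z); pixel columns grow to the right and rows downward; lengths in m; the calibration is good to about 2 mm. A picture is of the moment at which its call begins. There is no depth.
- hand_in(): hands the job in; it is judged then, once.
The state is a dict: "clock": time; "joint_pos": joint angles; "qvel": joint speeds; "tau": joint torques, N m; "tcp_pos": TCP position; "orientation": TCP orientation; "wrist_force": force on the tool from outside, world axes, zero at the start; "ft_torque": the same for the moment, N m; "finger_gap": finger opening in m; "grip_force": force on a finger pad.
Only numpy, scipy, OpenCV 4.12 (cv2) and the standard library are available. Lean on these libraries where they do the work, as an engineer would, in place of code of your own. Each camera call takes 0.05 s, during which the arm holds its last target. There are 200 camera calls.

## Task

The four polished mould inserts are ready to travel: stand each one upright, fully down, in the tray's nest that is cut to its own shape and size. One is already in the tray but in the wrong nest: the small round insert stands in the large round one's place, so it has to move to its own. Set them down gently rather than dropping them, never let two inserts touch each other, and leave the paste jar and the oilstone where they are.

Things in the scene. Friction and masses are not known exactly. Their poses are not given: they have to be found in the camera images.
- insert_round_large: the larger round insert: bare polished steel, about 0.56 kg, 60 mm high: heel flange 48 diameter x 8 high, plain cylinder 40 diameter from 8 to 46 mm height, then a stub about 24 wide on top. Stands upright on the plywood board (270 x 270, 6 mm thick, fixed on the bench). Origin: centre of the underside, z up.
- insert_round_small: the smaller round insert: bare polished steel, about 0.25 kg, 62 mm high: heel flange 34 diameter x 8 high, plain cylinder 26 diameter from 8 to 50 mm height, pointed cone on top. At the start it stands upright, off-centre, in the recess of nest_round_large, where it does not belong. Origin: centre of the underside, z up.
- insert_rect: the rectangular insert: bare polished steel, about 0.72 kg, 55 mm high: heel flange 62 (along its x) x 42 (y) x 8 high, body 54 (x) x 34 (y) from 8 to 46 mm height, two low ribs along x on top. Stands upright on the plywood board. Origin: centre of the underside, z up.
- insert_oblong: the slim oblong insert with half-round ends: bare polished steel, about 0.40 kg, 55 mm high: heel flange 60 (along its x) x 28 (y) x 8 high, body 52 (x) x 20 (y) from 8 to 46 mm height, slimmer tongue on top. Stands upright on the plywood board. Origin: centre of the underside, z up.
- nest_round_large: nest block with the larger round recess, 62 mm diameter, for the larger round insert. White plastic block 96 x 96 x 20 high; recess centred, 8 deep, upright walls, dark floor. Origin: centre of the block's underside, 3 mm above the bench; recess floor 12 and block top 20 above it. Four such blocks stand 2 by 2, in any order, in a grey tray (104 pitch, rim 12 high); all are fixed.
- nest_round_small: nest block with the smaller round recess, 48 mm diameter, for the smaller round insert. Block, recess depth and origin as nest_round_large.
- nest_rect: nest block with the square-cornered recess, 76 (along its x) x 56 (y) mm, for the rectangular insert: x along x, either way round. Block, recess depth and origin as nest_round_large.
- nest_oblong: nest block with the round-ended recess, 74 (along its x) x 42 (y) mm, for the oblong insert: x along x, either way round. Block, recess depth and origin as nest_round_large.
- paste_jar: bystander: small closed white jar with a black cap, 44 mm diameter, 45 high, loose, standing among the inserts on the plywood board. Origin: centre of its underside.
- oilstone: bystander: grey oilstone in a wooden holder, 170 (along its x) x 45 x 28 high, loose, lying on the bench beyond board and tray. Origin: centre of its underside.
Things that resemble listed ones, but are neither listed nor needed, are in the scene too. Leave any purple or red look-alike of the insert_rect alone.

How it is judged:
At the end, for the whole second after the job is handed in: Each insert stands upright (within 0.08 rad) on the recess floor of its own nest (underside within 2.5 mm of the floor's height, centre within 13 mm of the nest's centre), released and at rest (horizontal distance between insert_round_large and nest_round_large below 0.013 m and z of insert_round_large in the frame of nest_round_large between 0.009 and 0.0145 m and angle between each of insert_round_large, insert_round_small, insert_rect, insert_oblong's own z axis and vertical below 0.08 rad and linear speed of each of insert_round_large, insert_round_small, insert_rect, insert_oblong below 0.02 m/s and horizontal distance between insert_round_small and nest_round_small below 0.013 m and z of insert_round_small in the frame of nest_round_small between 0.009 and 0.0145 m and horizontal distance between insert_rect and nest_rect below 0.013 m and z of insert_rect in the frame of nest_rect between 0.009 and 0.0145 m and horizontal distance between insert_oblong and nest_oblong below 0.013 m and z of insert_oblong in the frame of nest_oblong between 0.009 and 0.0145 m); the robot touches nothing.
It fails at once if two inserts touch each other (over 2 N) (contact force between insert_round_large and insert_round_small above 2 N or contact force between any of insert_round_large, insert_round_small and insert_rect above 2 N or contact force between any of insert_round_large, insert_round_small, insert_rect and insert_oblong above 2 N).
It fails at once if an insert is dropped (moves faster than 0.45 m/s, a fall of about 10 mm, with no finger on it) ((contact force between insert_round_large and the fingers below 0.05 N and linear speed of insert_round_large above 0.45 m/s) or (contact force between insert_round_small and the fingers below 0.05 N and linear speed of insert_round_small above 0.45 m/s) or (contact force between insert_rect and the fingers below 0.05 N and linear speed of insert_rect above 0.45 m/s) or (contact force between insert_oblong and the fingers below 0.05 N and linear speed of insert_oblong above 0.45 m/s)).
It fails at once if the paste jar or the oilstone is moved by more than 20 mm (distance of any of paste_jar, oilstone from where it was at the start of the episode above 0.02 m).
It also fails if it takes over 101 s, if anything falls off the work surface, if the arm or the gripper's body presses on something with over 40 N, if the wrist force passes 120 N, or if a joint passes its speed limit or range.

## Working session

There is one attempt and no reset: what is moved stays moved. The work goes in short steps, Python scripts to look and compute and a tool call to move; the robot and the scene stay as the last step left them, time stands still between calls to the robot, and variables do not carry over. Pictures are saved under pics/ and viewed, at most 14 in all, crops included, and the job is handed in when it is done.

Besides the shell and the picture viewer there is one more tool, called by a JSON object that holds its "fn" and its "kwargs". send_rows: Moves the arm, as the interface text tells. Its arguments: {"type":"object","properties":{"increments":{"type":"array","items":{"type":"object","properties":{"dx":{"type":"number"},"dy":{"type":"number"},"dz":{"type":"number"},"roll":{"type":"number"},"claw":{"type":"number"}}}},"grip_force":{"type":"number"}},"required":["increments"]}

```bash
ls; mkdir -p pics; cat > h.py <<'E'
import numpy as np, cv2
from workcell import get_state, read_camera, hand_in
def ray(c,u,v,z):
    "pixel -> world point at height z"
    M=np.array(c["world_to_cam"]);R=M[:3,:3];t=M[:3,3]
    d=R.T@np.array([(u-c["cx"])/c["fx"],-(v-c["cy"])/c["fy"],-1.]);o=-R.T@t
    return o+d*(z-o[2])/d[2]
def proj(c,p):
    M=np.array(c["world_to_cam"]);q=M[:3,:3]@np.array(p)+M[:3,3]
    return c["cx"]+c["fx"]*q[0]/-q[2], c["cy"]+c["fy"]*q[1]/q[2]
E
python3 - <<'E'
from h import *
import pickle
s=get_state();print(s)
for n in("top","scene"):
    c=read_camera(n);cv2.imwrite(f"pics/{n}0.png",c["image"]);pickle.dump(c,open(n+".pkl","wb"))
    print({k:v for k,v in c.items() if k!="image"})
    M=np.array(c["world_to_cam"]);print(-M[:3,:3].T@M[:3,3])
E
```

```text
pics
{'clock': 0.0, 'joint_pos': array([-1.28659212e+00,  3.13997442e-01,  4.49695905e-02,  1.30358226e+00,
       -2.41626248e-05,  1.43124111e+00]), 'qvel': array([ 1.70641453e-04,  7.72210108e-04, -1.76749139e-05, -7.81982211e-04,
        7.44869701e-04, -6.67672989e-05]), 'tau': array([-1.28305011e-03, -4.80622315e+01,  2.98537624e+01,  1.94636313e-02,
       -6.16889452e-05,  6.14057285e-06]), 'tcp_pos': array([ 0.23629832, -0.52364408,  0.2304067 ]), 'orientation': array([-9.03649986e-04,  9.77636938e-01,  2.10297873e-01, -7.75831969e-05]), 'wrist_force': array([0.19669139, 0.83051228, 0.28781486]), 'ft_torque': array([ 0.00261186,  0.03593577, -0.01151454]), 'grip_force': 0.0, 'finger_gap': 0.08554327550181332}
{'fx': 449.36240173936994, 'fy': 449.36240173936994, 'cx': 316.4018939819386, 'cy': 240.8322580673164, 'world_to_cam': array([[ 2.48347403e-03, -9.99373676e-01, -3.52999745e-02,
         2.38801268e-02],
       [ 9.95298883e-01, -9.47471755e-04,  9.68464513e-02,
        -6.39355444e-01],
       [-9.68192397e-02, -3.53745408e-02,  9.94673151e-01,
        -8.90944964e-01],
       [ 0.00000000e+00,  0.00000000e+00,  0.00000000e+00,
         1.00000000e+00]])}
[ 0.55002984 -0.00825737  0.94896131]
{'fx': 437.4784636301337, 'fy': 437.4784636301337, 'cx': 319.62922937348077, 'cy': 245.7884699577764, 'world_to_cam': array([[ 0.69029907,  0.72348338, -0.00768008, -0.44574907],
       [-0.51287994,  0.49678745,  0.7001117 ,  0.26515132],
       [ 0.51033455, -0.4793475 ,  0.71399203, -1.19921439],
       [ 0.        ,  0.        ,  0.        ,  1.        ]])}
[ 1.0556915  -0.38407222  0.66717059]
```

View pics/top0.png

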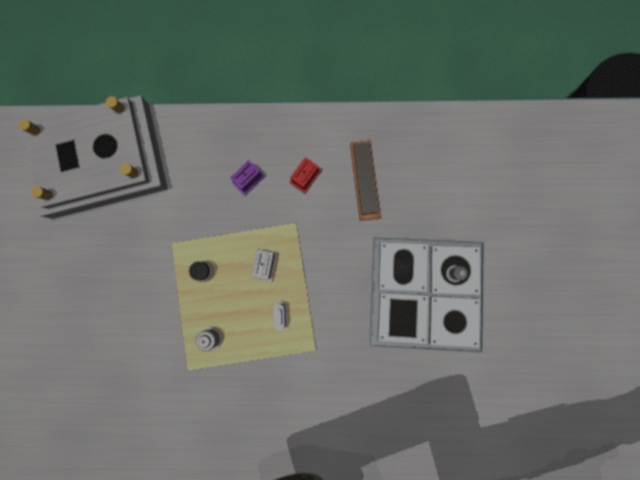

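View pics/scene0.png

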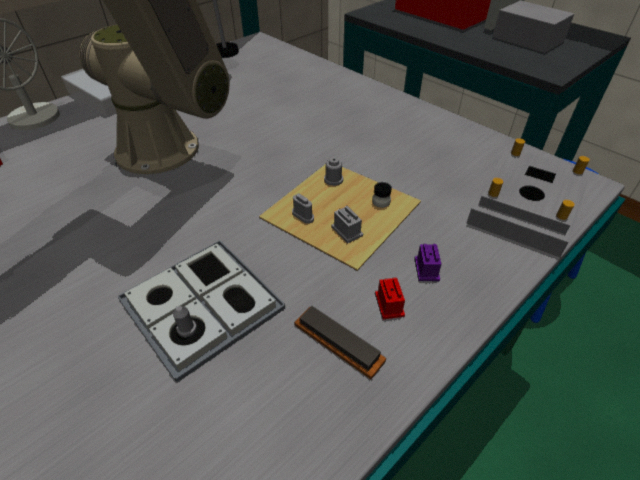

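The top view shows the board at left, (173–315, 225–370). On it are the jar at (200, 271), the rect insert at (264, 265), the oblong at (280, 316) and the large round at (207, 340). The tray is at right: nests oblong (403, 267), large round (456, 270) holding the small insert, rect (403, 318) and small round (455, 322). I'll enlarge both areas.

```bash
python3 - <<'E'
from h import *
import pickle
c=pickle.load(open("top.pkl","rb"));im=c["image"]
def crop(n,x,y,w,h,s):
    cv2.imwrite(n,cv2.resize(im[y:y+h,x:x+w],None,fx=s,fy=s,interpolation=cv2.INTER_CUBIC))
crop("pics/b1.png",180,240,120,115,5)
crop("pics/t1.png",366,234,124,120,5)
E
```

```text
(no output)
```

View pics/b1.png

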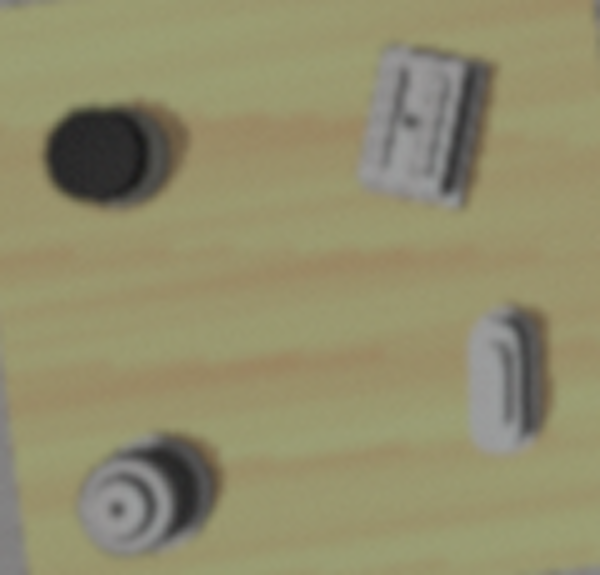

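View pics/t1.png

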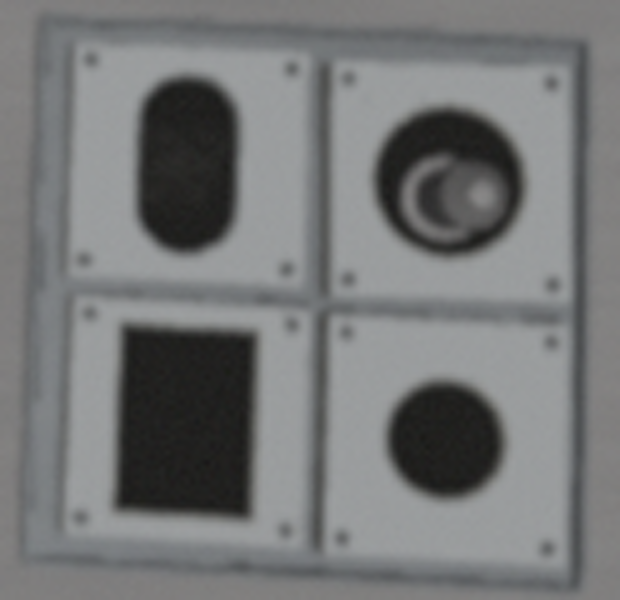

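```bash
cat > ov.py <<'E'
from h import *
import pickle,sys
def rectp(a,b): return np.array([[a,b],[-a,b],[-a,-b],[a,-b]])/2000
def circ(d,n=40): t=np.linspace(0,2*np.pi,n,endpoint=False);return np.c_[np.cos(t),np.sin(t)]*d/2000
def slot(a,b):
    t=np.linspace(-np.pi/2,np.pi/2,12);e=np.c_[np.cos(t),np.sin(t)]*b/2000+[(a-b)/2000,0];return np.r_[e,-e]
SH={"RL":[(circ(48),8),(circ(40),46),(circ(24),60)],"RS":[(circ(34),8),(circ(26),50),(circ(1),62)],
 "RE":[(rectp(62,42),0),(rectp(62,42),8),(rectp(54,34),46)],"OB":[(slot(60,28),0),(slot(60,28),8),(slot(52,20),46)],
 "JAR":[(circ(44),45)],"nRL":[(circ(62),20)],"nRS":[(circ(48),20)],"nRE":[(rectp(76,56),20)],"nOB":[(slot(74,42),20)]}
def draw(c,poses,n,x,y,w,h,s):
    im=cv2.resize(c["image"][y:y+h,x:x+w],None,fx=s,fy=s,interpolation=cv2.INTER_CUBIC)
    for k,(px,py,pz,yaw) in poses.items():
        a=np.radians(yaw);R=np.array([[np.cos(a),-np.sin(a)],[np.sin(a),np.cos(a)]])
        for i,(o,z) in enumerate(SH[k]):
            q=o@R.T+[px,py]
            uv=np.array([proj(c,[*p,pz+z/1000]) for p in q]);uv=(uv+.5-[x,y])*s-.5
            cv2.polylines(im,[np.int32(np.round(uv))],True,[(0,0,255),(0,255,0),(255,0,255)][i],1,cv2.LINE_AA)
    cv2.imwrite(n,im)
E
python3 - <<'E'
from ov import *
c=pickle.load(open("top.pkl","rb"));sc=pickle.load(open("scene.pkl","rb"))
B=lambda u,v,z:ray(c,180+u/5-.4,240+v/5-.4,z)[:2]
T=lambda u,v,z:ray(c,366+u/5-.4,234+v/5-.4,z)[:2]
m={"RL":(*B(117,509,.066),.006,0),"RS":(*T(485,193,.077),.015,0),
"RE":(*B(415,123,.052),.006,-13.4),"OB":(*B(497,380,.052),.006,-3),"JAR":(*B(96,154,.051),.006,0),
"nRL":(*T(450,181,.023),.003,0),"nRS":(*T(445,439,.023),.003,0),"nRE":(*T(187,421.5,.023),.003,-2.5),"nOB":(*T(188,163,.023),.003,-2.5)}
for k,v in m.items(): print(k,np.round(v,4), round(np.hypot(v[0],v[1]),3))
print("flangeRS",T(443,197,.023))
pickle.dump(m,open("m.pkl","wb"))
P=[];
draw(c,m,"/tmp/a.png",180,240,120,115,4);draw(sc,m,"/tmp/b.png",255,150,170,130,4)
draw(c,m,"/tmp/c.png",366,234,124,120,3);draw(sc,m,"/tmp/d.png",115,235,175,145,3)
def cat(n,a,b):
    a,b=cv2.imread(a),cv2.imread(b);H=max(a.shape[0],b.shape[0])
    f=lambda i:cv2.copyMakeBorder(i,0,H-i.shape[0],0,0,0)
    o=np.hstack([f(a),f(b)]);k=min(1,800/o.shape[1]);cv2.imwrite(n,cv2.resize(o,None,fx=k,fy=k,interpolation=cv2.INTER_AREA))
cat("pics/ob.png","/tmp/a.png","/tmp/b.png")
cat("pics/ot.png","/tmp/c.png","/tmp/d.png")
E
```

```text
RL [0.4391 0.244  0.006  0.    ] 0.502
RS [ 0.5743 -0.2576  0.015   0.    ] 0.629
RE [ 5.904e-01  1.315e-01  6.000e-03 -1.340e+01] 0.605
OB [ 0.4886  0.0974  0.006  -3.    ] 0.498
JAR [0.5778 0.2606 0.006  0.    ] 0.634
nRL [ 0.5806 -0.2591  0.003   0.    ] 0.636
nRS [ 0.4768 -0.2543  0.003   0.    ] 0.54
nRE [ 0.4833 -0.1511  0.003  -2.5   ] 0.506
nOB [ 0.5878 -0.1532  0.003  -2.5   ] 0.607
flangeRS [ 0.57411291 -0.2561284 ]
```

View pics/ob.png

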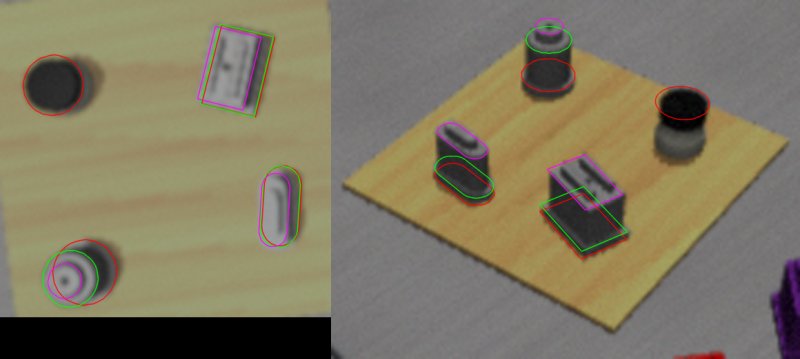

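View pics/ot.png

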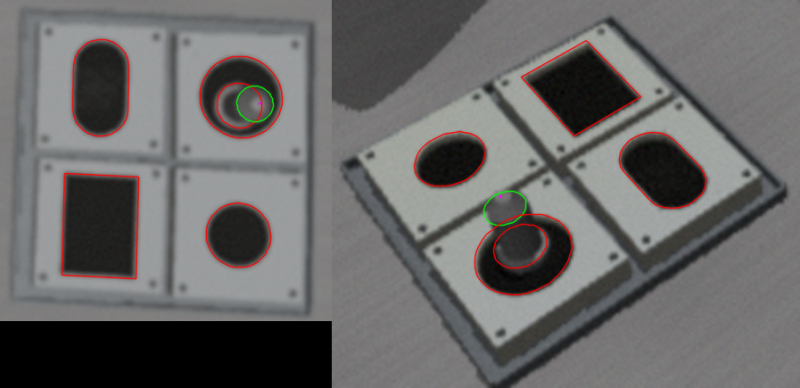

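Overlays in both views agree with the stated sizes to about 1–2 mm. I'll start with the small round insert.

{"fn": "send_rows", "kwargs": {"increments": [{"dx": 1.9,"dy": 1.5,"dz": -0.4,"roll": 1.2,"claw": 1},{"dx": 3.8,"dy": 3.0,"dz": -0.8,"roll": 2.4,"claw": 1},{"dx": 5.7,"dy": 4.5,"dz": -1.2,"roll": 3.6,"claw": 1},{"dx": 7.6,"dy": 6.0,"dz": -1.6,"roll": 4.8,"claw": 1},{"dx": 9.5,"dy": 7.5,"dz": -2.0,"roll": 6.0,"claw": 1}], "grip_force": 80}}

```text
clock: 0.72
tcp_pos: [0.4751, -0.3352, 0.1807]
orientation: [-0.0, 0.806, 0.592, -0.0]
wrist_force: [1.1, -0.5, -0.1]
finger_gap: 0.0853
grip_force: 0.0
```

{"fn": "send_rows", "kwargs": {"increments": [{"dx": 1.4,"dy": 1.1,"dz": -0.4,"roll": 1.2,"claw": 1},{"dx": 2.8,"dy": 2.2,"dz": -0.8,"roll": 2.4,"claw": 1},{"dx": 4.0,"dy": 3.15,"dz": -1.2,"roll": 3.6,"claw": 1},{"dx": 4.0,"dy": 3.15,"dz": -1.6,"roll": 4.8,"claw": 1},{"dx": 4.0,"dy": 3.15,"dz": -2.0,"roll": 6.0,"claw": 1}]}}

```text
clock: 1.35
tcp_pos: [0.5741, -0.2569, 0.1302]
orientation: [-0.001, 0.495, 0.869, 0.0]
wrist_force: [1.1, 0.5, 0.3]
finger_gap: 0.0855
grip_force: 0.0
```

{"fn": "send_rows", "kwargs": {"increments": [{"roll": 1.2,"claw": 1},{"roll": 2.4,"claw": 1},{"roll": 3.6,"claw": 1},{"roll": 4.8,"claw": 1},{"roll": 6.0,"claw": 1}]}}

```text
schema error: expected keys dx, dy, dz, roll, claw
```

{"fn": "send_rows", "kwargs": {"increments": [{"dx": 0,"dy": 0,"dz": 0,"roll": 1.3,"claw": 1},{"dx": 0,"dy": 0,"dz": 0,"roll": 2.6,"claw": 1},{"dx": 0,"dy": 0,"dz": 0,"roll": 3.9,"claw": 1},{"dx": 0,"dy": 0,"dz": 0,"roll": 5.2,"claw": 1},{"dx": 0,"dy": 0,"dz": 0,"roll": 6.5,"claw": 1}]}}

```text
clock: 1.98
tcp_pos: [0.5736, -0.2577, 0.1307]
orientation: [-0.001, 0.064, 0.998, 0.0]
wrist_force: [-0.3, 1.1, 0.3]
finger_gap: 0.0852
grip_force: 0.0
```

```bash
python3 - <<'E'
from ov import *
m=pickle.load(open("m.pkl","rb"));c=read_camera("wrist");draw(c,m,"pics/w1.png",0,0,640,480,1)
s=get_state();print(s["tcp_pos"],s["orientation"],s["joint_pos"])
E
```

```text
[ 0.5735991  -0.25769505  0.13069885] [-5.33594303e-04  6.16782960e-02  9.98095879e-01  3.45527310e-04] [-5.49857939e-01  4.61175425e-01  1.60572979e-02  1.12694484e+00
  1.09849153e-04 -4.26423045e-01]
```

View pics/w1.png

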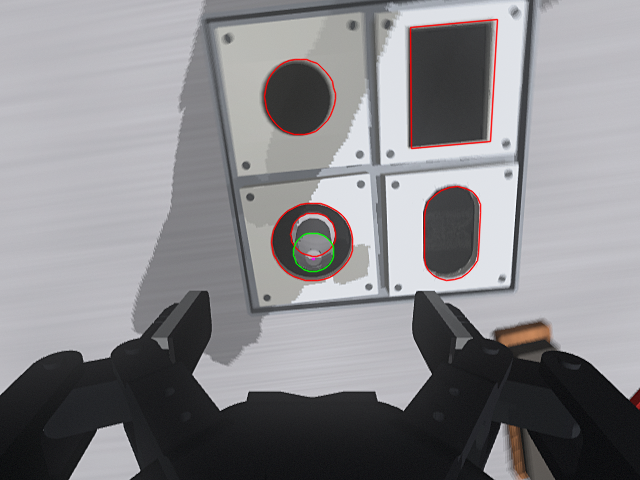

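The wrist view confirms the model outlines to within about 2 mm: small insert at (312, 250), nests matching. Descend and grip.

{"fn": "send_rows", "kwargs": {"increments": [{"dx": 0,"dy": 0,"dz": -1.2,"roll": 0.4,"claw": 1},{"dx": 0,"dy": 0,"dz": -2.4,"roll": 0.4,"claw": 1},{"dx": 0,"dy": 0,"dz": -3.3,"roll": 0.4,"claw": 1},{"dx": 0,"dy": 0,"dz": -3.9,"roll": 0.4,"claw": 1},{"dx": 0,"dy": 0,"dz": -4.0,"roll": 0.4,"claw": 0.2}]}}

```text
clock: 2.65
tcp_pos: [0.5732, -0.2575, 0.0301]
orientation: [-0.001, 0.04, 0.999, 0.001]
wrist_force: [-0.5, 0.5, 0.2]
finger_gap: 0.0701
grip_force: 0.0
```

{"fn": "send_rows", "kwargs": {"increments": [{"dx": 0,"dy": 0,"dz": 0,"roll": 0,"claw": -1},{"dx": 0,"dy": 0,"dz": 0,"roll": 0,"claw": -1},{"dx": 0,"dy": 0,"dz": 0,"roll": 0,"claw": -1},{"dx": 0,"dy": 0,"dz": 0,"roll": 0,"claw": -1},{"dx": 0,"dy": 0,"dz": 0,"roll": 0,"claw": -1}]}}

```text
clock: 3.28
tcp_pos: [0.5749, -0.2584, 0.0327]
orientation: [0.001, 0.039, 0.999, -0.001]
wrist_force: [0.2, 0.3, 5.6]
finger_gap: 0.0238
grip_force: 79.0
```

```bash
python3 - <<'E'
from ov import *
c=read_camera("scene")["image"][225:365,105:295];d=read_camera("wrist")["image"][60:360,140:500]
a=cv2.resize(c,(400,295),interpolation=cv2.INTER_CUBIC);b=cv2.resize(d,(400,333));a=cv2.copyMakeBorder(a,0,38,0,0,0)
cv2.imwrite("pics/g1.png",np.hstack([a,b]))
E
```

```text
(no output)
```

View pics/g1.png

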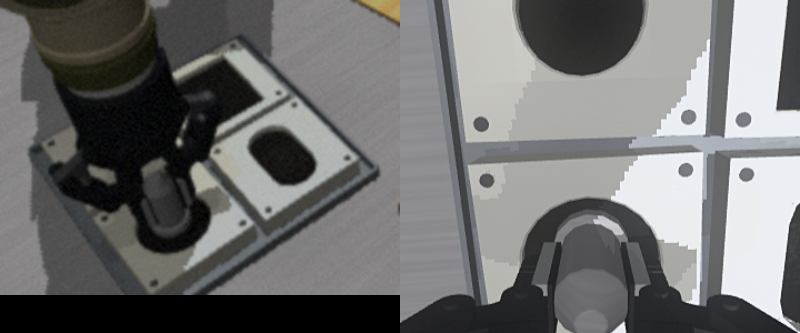

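{"fn": "send_rows", "kwargs": {"increments": [{"dx": 0,"dy": 0,"dz": 0.3,"roll": 0,"claw": -1},{"dx": 0,"dy": 0,"dz": 0.6,"roll": 0,"claw": -1},{"dx": 0,"dy": 0,"dz": 1.0,"roll": 0,"claw": -1},{"dx": 0,"dy": 0,"dz": 1.4,"roll": 0,"claw": -1},{"dx": 0,"dy": 0,"dz": 1.6,"roll": 0,"claw": -1}]}}

```text
clock: 4.0
tcp_pos: [0.5744, -0.2582, 0.0724]
orientation: [0.001, 0.039, 0.999, -0.0]
wrist_force: [0.4, -0.0, -2.8]
finger_gap: 0.0242
grip_force: 78.5
```

{"fn": "send_rows", "kwargs": {"increments": [{"dx": -0.8,"dy": 0.03,"dz": 0,"roll": 0,"claw": -1},{"dx": -1.7,"dy": 0.06,"dz": 0,"roll": 0,"claw": -1},{"dx": -2.6,"dy": 0.1,"dz": 0,"roll": 0,"claw": -1},{"dx": -3.4,"dy": 0.15,"dz": 0,"roll": 0,"claw": -1},{"dx": -3.9,"dy": 0.15,"dz": 0,"roll": 0,"claw": -1}]}}

```text
clock: 4.62
tcp_pos: [0.4755, -0.254, 0.0715]
orientation: [-0.0, 0.04, 0.999, 0.0]
wrist_force: [1.4, -0.5, -2.9]
finger_gap: 0.0234
grip_force: 78.5
```

```bash
python3 - <<'E'
from ov import *
m=pickle.load(open("m.pkl","rb"));s=get_state();t=s["tcp_pos"];print(t,s["wrist_force"])
m2={"RS":(m["nRS"][0],t[1],.015+.040,0),"nRS":m["nRS"],"nRL":m["nRL"]}
c=read_camera("scene");draw(c,m2,"/tmp/a.png",105,225,150,125,3);c=read_camera("wrist");draw(c,m2,"/tmp/b.png",140,110,360,250,1)
a=cv2.imread("/tmp/a.png");b=cv2.copyMakeBorder(cv2.imread("/tmp/b.png")[:,:350],0,125,0,0,0)
cv2.imwrite("pics/g2.png",np.hstack([a,b]))
E
```

```text
[ 0.47554132 -0.25401693  0.07150621] [ 1.42285355 -0.48741557 -2.8981903 ]
```

View pics/g2.png

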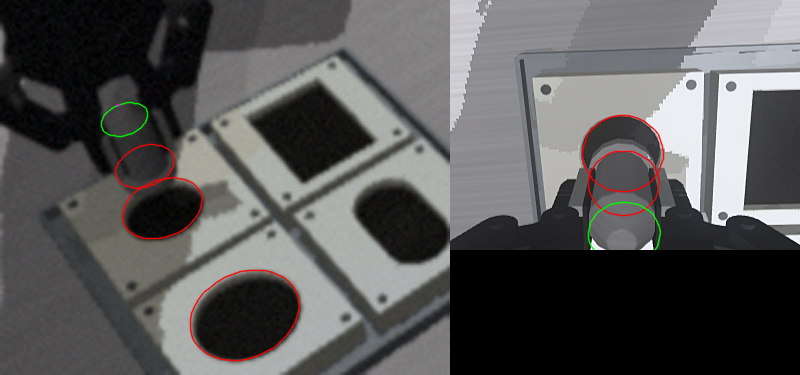

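Insert is held upright, aligned over its nest (overlay matches in both views). Lower.

{"fn": "send_rows", "kwargs": {"increments": [{"dx": 0.03,"dy": 0,"dz": -0.4,"roll": 0,"claw": -1},{"dx": 0.03,"dy": 0,"dz": -0.8,"roll": 0,"claw": -1},{"dx": 0.03,"dy": 0,"dz": -1.2,"roll": 0,"claw": -1},{"dx": 0.03,"dy": 0,"dz": -1.4,"roll": 0,"claw": -1},{"dx": 0.03,"dy": 0,"dz": -1.5,"roll": 0,"claw": -1}]}}

```text
clock: 5.35
tcp_pos: [0.4771, -0.254, 0.0332]
orientation: [-0.0, 0.039, 0.999, 0.0]
wrist_force: [-0.8, 0.1, -2.4]
finger_gap: 0.0239
grip_force: 78.5
```

{"fn": "send_rows", "kwargs": {"increments": [{"dx": 0,"dy": 0,"dz": -0.03,"roll": 0,"claw": -1},{"dx": 0,"dy": 0,"dz": -0.06,"roll": 0,"claw": -1},{"dx": 0,"dy": 0,"dz": -0.09,"roll": 0,"claw": -1},{"dx": 0,"dy": 0,"dz": -0.09,"roll": 0,"claw": -1},{"dx": 0,"dy": 0,"dz": -0.09,"roll": 0,"claw": -1}]}}

```text
clock: 5.98
tcp_pos: [0.4774, -0.2543, 0.0327]
orientation: [0.0, 0.039, 0.999, -0.0]
wrist_force: [-2.0, 0.5, 5.7]
finger_gap: 0.0241
grip_force: 79.6
```

Resting with 5.7 N at the expected height. Release, rise, and go for the large round.

{"fn": "send_rows", "kwargs": {"increments": [{"dx": 0,"dy": 0,"dz": 0,"roll": 0,"claw": 0.1},{"dx": 0,"dy": 0,"dz": 0,"roll": 0,"claw": 0.5},{"dx": 0,"dy": 0,"dz": 0,"roll": 0,"claw": 0.8},{"dx": 0,"dy": 0,"dz": 0.6,"roll": 0,"claw": 1},{"dx": 0,"dy": 0,"dz": 2.0,"roll": 0,"claw": 1}]}}

```text
clock: 6.6
tcp_pos: [0.4761, -0.2534, 0.0814]
orientation: [-0.001, 0.039, 0.999, 0.001]
wrist_force: [0.5, -0.3, 0.7]
finger_gap: 0.0855
grip_force: 0.0
```

{"fn": "send_rows", "kwargs": {"increments": [{"dx": 0,"dy": 0,"dz": 2.0,"roll": 0,"claw": 1},{"dx": -0.2,"dy": 2.0,"dz": 3.0,"roll": 0,"claw": 1},{"dx": -0.4,"dy": 4.3,"dz": 3.0,"roll": 0,"claw": 1},{"dx": -0.6,"dy": 6.7,"dz": 3.0,"roll": 0,"claw": 1},{"dx": -0.8,"dy": 9.0,"dz": 3.0,"roll": 0,"claw": 1}]}}

```text
clock: 7.22
tcp_pos: [0.4572, -0.0276, 0.1579]
orientation: [0.001, 0.04, 0.999, -0.0]
wrist_force: [1.4, -0.4, -0.1]
finger_gap: 0.0856
grip_force: 0.0
```

```bash
python3 - <<'E'
from ov import *
m=pickle.load(open("m.pkl","rb"));c=read_camera("top")
m["RS"]=(.4770,-.2545,.015,0);draw(c,m,"pics/t2.png",366,234,124,120,4)
E
```

```text
(no output)
```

View pics/t2.png

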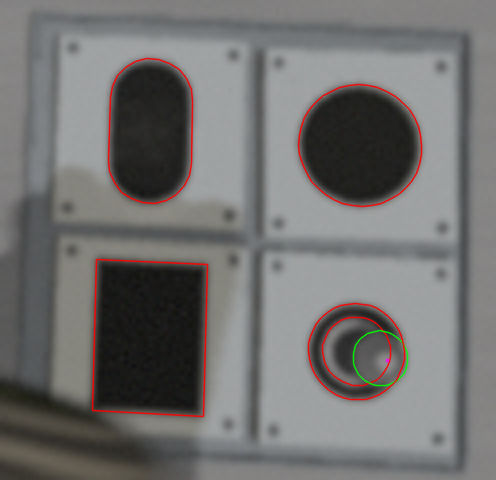

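The small round insert stands centred in its nest (355, 351 in the crop). On to the large round at (0.439, 0.244).

{"fn": "send_rows", "kwargs": {"increments": [{"dx": -0.1,"dy": 2.3,"dz": 0,"roll": 0,"claw": 1},{"dx": -0.3,"dy": 4.7,"dz": 0,"roll": 0,"claw": 1},{"dx": -0.5,"dy": 7.1,"dz": 0,"roll": 0,"claw": 1},{"dx": -0.7,"dy": 9.4,"dz": 0,"roll": 0,"claw": 1},{"dx": -0.72,"dy": 10.86,"dz": -1.0,"roll": 0,"claw": 1}]}}

```text
clock: 7.9
tcp_pos: [0.4407, 0.2454, 0.1342]
orientation: [0.003, 0.038, 0.999, 0.001]
wrist_force: [0.9, -0.7, -0.2]
finger_gap: 0.0855
grip_force: 0.0
```

{"fn": "send_rows", "kwargs": {"increments": [{"dx": 0,"dy": 0,"dz": -1.3,"roll": 0,"claw": 1},{"dx": 0,"dy": 0,"dz": -2.6,"roll": 0,"claw": 1},{"dx": 0,"dy": 0,"dz": -3.6,"roll": 0,"claw": 1},{"dx": 0,"dy": 0,"dz": -4.3,"roll": 0,"claw": 1},{"dx": 0,"dy": 0,"dz": -4.4,"roll": 0,"claw": 0.4}]}}

```text
clock: 8.52
tcp_pos: [0.4387, 0.242, 0.0212]
orientation: [-0.001, 0.039, 0.999, -0.0]
wrist_force: [-0.5, -0.7, -0.2]
finger_gap: 0.0696
grip_force: 0.0
```

{"fn": "send_rows", "kwargs": {"increments": [{"dx": 0,"dy": 0,"dz": 0,"roll": 0,"claw": -1},{"dx": 0,"dy": 0,"dz": 0,"roll": 0,"claw": -1},{"dx": 0,"dy": 0,"dz": 0,"roll": 0,"claw": -1},{"dx": 0,"dy": 0,"dz": 0,"roll": 0,"claw": -1},{"dx": 0,"dy": 0,"dz": 0,"roll": 0,"claw": -1}]}}

```text
clock: 9.15
tcp_pos: [0.4404, 0.2429, 0.0233]
orientation: [0.001, 0.039, 0.999, 0.001]
wrist_force: [-0.8, 0.6, 6.2]
finger_gap: 0.0381
grip_force: 80.4
```

{"fn": "send_rows", "kwargs": {"increments": [{"dx": 0,"dy": 0,"dz": 0.4,"roll": 0,"claw": -1},{"dx": 0,"dy": 0,"dz": 1.2,"roll": 0,"claw": -1},{"dx": 0,"dy": 0,"dz": 2.2,"roll": 0,"claw": -1},{"dx": 0,"dy": 0,"dz": 3.2,"roll": 0,"claw": -1},{"dx": 0,"dy": 0,"dz": 4.0,"roll": 0,"claw": -1}]}}

```text
clock: 9.78
tcp_pos: [0.4388, 0.2421, 0.1227]
orientation: [-0.0, 0.039, 0.999, -0.0]
wrist_force: [1.1, 0.7, -5.5]
finger_gap: 0.0377
grip_force: 80.9
```

{"fn": "send_rows", "kwargs": {"increments": [{"dx": 0.2,"dy": -0.7,"dz": 0.2,"roll": 0,"claw": -1},{"dx": 0.6,"dy": -2.1,"dz": 0.2,"roll": 0,"claw": -1},{"dx": 1.1,"dy": -3.9,"dz": 0.2,"roll": 0,"claw": -1},{"dx": 1.6,"dy": -5.7,"dz": 0.2,"roll": 0,"claw": -1},{"dx": 2.1,"dy": -7.5,"dz": 0.2,"roll": 0,"claw": -1}]}}

```text
clock: 10.4
tcp_pos: [0.491, 0.0525, 0.1259]
orientation: [-0.001, 0.04, 0.999, -0.0]
wrist_force: [1.6, 0.3, -4.1]
finger_gap: 0.0377
grip_force: 81.2
```

{"fn": "send_rows", "kwargs": {"increments": [{"dx": 0.5,"dy": -1.8,"dz": 0,"roll": 0,"claw": -1},{"dx": 1.0,"dy": -3.6,"dz": 0,"roll": 0,"claw": -1},{"dx": 1.5,"dy": -5.4,"dz": 0,"roll": 0,"claw": -1},{"dx": 2.0,"dy": -7.2,"dz": 0,"roll": 0,"claw": -1},{"dx": 2.4,"dy": -8.8,"dz": 0,"roll": 0,"claw": -1}]}}

```text
clock: 11.02
tcp_pos: [0.5507, -0.1677, 0.1256]
orientation: [-0.001, 0.04, 0.999, 0.0]
wrist_force: [1.3, -0.1, -5.7]
finger_gap: 0.038
grip_force: 81.2
```

{"fn": "send_rows", "kwargs": {"increments": [{"dx": 0.4,"dy": -1.4,"dz": 0,"roll": 0,"claw": -1},{"dx": 0.8,"dy": -2.6,"dz": 0,"roll": 0,"claw": -1},{"dx": 1.1,"dy": -3.6,"dz": 0,"roll": 0,"claw": -1},{"dx": 1.16,"dy": -3.78,"dz": 0,"roll": 0,"claw": -1},{"dx": 1.16,"dy": -3.78,"dz": 0,"roll": 0,"claw": -1}]}}

```text
clock: 11.65
tcp_pos: [0.5795, -0.2598, 0.1256]
orientation: [-0.001, 0.04, 0.999, 0.001]
wrist_force: [-0.2, 0.1, -4.7]
finger_gap: 0.0379
grip_force: 81.3
```

{"fn": "send_rows", "kwargs": {"increments": [{"dx": 0,"dy": 0,"dz": -1.0,"roll": 0,"claw": -1},{"dx": 0,"dy": 0,"dz": -2.0,"roll": 0,"claw": -1},{"dx": 0,"dy": 0,"dz": -2.9,"roll": 0,"claw": -1},{"dx": 0,"dy": 0,"dz": -3.4,"roll": 0,"claw": -1},{"dx": 0,"dy": 0,"dz": -3.62,"roll": 0,"claw": -1}]}}

```text
clock: 12.28
tcp_pos: [0.5802, -0.2588, 0.0355]
orientation: [-0.001, 0.039, 0.999, 0.0]
wrist_force: [-0.1, -0.5, -4.4]
finger_gap: 0.0378
grip_force: 81.3
```

{"fn": "send_rows", "kwargs": {"increments": [{"dx": 0,"dy": 0,"dz": -0.05,"roll": 0,"claw": -1},{"dx": 0,"dy": 0,"dz": -0.1,"roll": 0,"claw": -1},{"dx": 0,"dy": 0,"dz": -0.15,"roll": 0,"claw": -1},{"dx": 0,"dy": 0,"dz": -0.17,"roll": 0,"claw": -1},{"dx": 0,"dy": 0,"dz": -0.17,"roll": 0,"claw": -1}]}}

```text
clock: 12.9
tcp_pos: [0.5809, -0.2599, 0.0324]
orientation: [0.0, 0.039, 0.999, -0.0]
wrist_force: [-0.6, -0.1, -2.8]
finger_gap: 0.0379
grip_force: 81.7
```

{"fn": "send_rows", "kwargs": {"increments": [{"dx": 0,"dy": 0,"dz": -0.06,"roll": 0,"claw": -1},{"dx": 0,"dy": 0,"dz": -0.06,"roll": 0,"claw": 0.5},{"dx": 0,"dy": 0,"dz": -0.06,"roll": 0,"claw": 1},{"dx": 0,"dy": 0,"dz": -0.06,"roll": 0,"claw": 1},{"dx": 0,"dy": 0,"dz": 0.8,"roll": 0,"claw": 1}]}}

```text
clock: 13.52
tcp_pos: [0.5794, -0.2589, 0.0502]
orientation: [-0.002, 0.039, 0.999, 0.001]
wrist_force: [0.6, 0.5, -0.4]
finger_gap: 0.0853
grip_force: 0.0
```

{"fn": "send_rows", "kwargs": {"increments": [{"dx": 0,"dy": 0,"dz": 1.4,"roll": 0,"claw": 1},{"dx": 0,"dy": 0,"dz": 2.9,"roll": 0,"claw": 1},{"dx": -0.4,"dy": 1.6,"dz": 4.0,"roll": 0.2,"claw": 1},{"dx": -0.9,"dy": 3.6,"dz": 4.0,"roll": 0.2,"claw": 1},{"dx": -1.4,"dy": 5.6,"dz": 4.0,"roll": 0.2,"claw": 1}]}}

```text
clock: 14.15
tcp_pos: [0.5457, -0.1187, 0.1524]
orientation: [0.001, 0.026, 1.0, -0.0]
wrist_force: [-0.2, 0.6, 0.0]
finger_gap: 0.0853
grip_force: 0.0
```

{"fn": "send_rows", "kwargs": {"increments": [{"dx": -0.5,"dy": 2.0,"dz": 0,"roll": 0,"claw": 1},{"dx": -1.1,"dy": 4.2,"dz": 0,"roll": 0,"claw": 1},{"dx": -1.7,"dy": 6.4,"dz": 0,"roll": 0,"claw": 1},{"dx": -2.2,"dy": 8.2,"dz": -0.4,"roll": 0,"claw": 1},{"dx": -2.3,"dy": 8.66,"dz": -1.2,"roll": 0,"claw": 1}]}}

```text
clock: 14.78
tcp_pos: [0.4879, 0.0994, 0.1225]
orientation: [0.001, 0.024, 1.0, 0.0]
wrist_force: [0.3, 0.3, -0.1]
finger_gap: 0.0856
grip_force: 0.0
```

```bash
python3 - <<'E'
from ov import *
m=pickle.load(open("m.pkl","rb"));print(get_state()["tcp_pos"])
m["RS"]=(.4770,-.2545,.015,0);m["RL"]=(.5806,-.2595,.015,0);c=read_camera("top");draw(c,m,"/tmp/a.png",366,234,124,120,3)
c=read_camera("wrist");draw(c,m,"/tmp/b.png",0,0,640,480,1)
a=cv2.copyMakeBorder(cv2.imread("/tmp/a.png"),0,0,0,0,0);b=cv2.resize(cv2.imread("/tmp/b.png"),(428,321));a=a[:321]
b=cv2.copyMakeBorder(b,0,39,0,0,0);a=cv2.imread("/tmp/a.png")
cv2.imwrite("pics/t3.png",np.hstack([a,b]))
E
```

```text
[0.48794092 0.09938441 0.12246637]
```

View pics/t3.png

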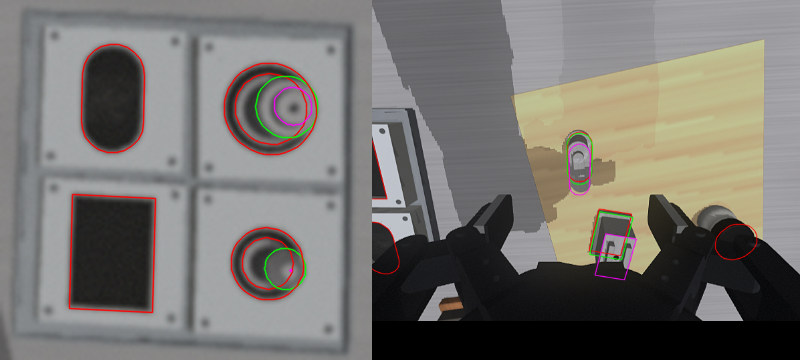

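Both round inserts stand centred in their nests. The wrist view shows the oblong between the open fingers as modelled. Descend on it.

{"fn": "send_rows", "kwargs": {"increments": [{"dx": 0,"dy": 0,"dz": -1.2,"roll": 0,"claw": 1},{"dx": 0,"dy": 0,"dz": -2.4,"roll": 0,"claw": 1},{"dx": 0,"dy": 0,"dz": -3.3,"roll": 0,"claw": 1},{"dx": 0,"dy": 0,"dz": -3.9,"roll": 0,"claw": 1},{"dx": 0,"dy": 0,"dz": -4.0,"roll": 0,"claw": 0.2}]}}

```text
clock: 15.5
tcp_pos: [0.488, 0.0963, 0.0213]
orientation: [-0.001, 0.026, 1.0, -0.0]
wrist_force: [-0.1, 0.0, 0.9]
finger_gap: 0.0697
grip_force: 0.0
```

{"fn": "send_rows", "kwargs": {"increments": [{"dx": 0,"dy": 0,"dz": 0,"roll": 0,"claw": -1},{"dx": 0,"dy": 0,"dz": 0,"roll": 0,"claw": -1},{"dx": 0,"dy": 0,"dz": 0,"roll": 0,"claw": -1},{"dx": 0,"dy": 0,"dz": 0,"roll": 0,"claw": -1},{"dx": 0,"dy": 0,"dz": 0,"roll": 0,"claw": -1}]}}

```text
clock: 16.12
tcp_pos: [0.4893, 0.097, 0.0229]
orientation: [0.001, 0.025, 1.0, 0.0]
wrist_force: [-0.8, -0.3, 5.8]
finger_gap: 0.0192
grip_force: 78.2
```

{"fn": "send_rows", "kwargs": {"increments": [{"dx": 0,"dy": 0,"dz": 0.4,"roll": 0,"claw": -1},{"dx": 0,"dy": 0,"dz": 1.2,"roll": 0,"claw": -1},{"dx": 0,"dy": 0,"dz": 2.2,"roll": 0,"claw": -1},{"dx": 0,"dy": 0,"dz": 3.2,"roll": 0,"claw": -1},{"dx": 0,"dy": 0,"dz": 4.0,"roll": 0,"claw": -1}]}}

```text
clock: 16.75
tcp_pos: [0.4875, 0.0968, 0.1226]
orientation: [-0.001, 0.025, 1.0, -0.0]
wrist_force: [-0.4, -0.0, -4.3]
finger_gap: 0.0189
grip_force: 77.4
```

{"fn": "send_rows", "kwargs": {"increments": [{"dx": 0.3,"dy": -0.7,"dz": 0,"roll": 0,"claw": -1},{"dx": 0.8,"dy": -2.0,"dz": 0,"roll": 0,"claw": -1},{"dx": 1.4,"dy": -3.6,"dz": 0,"roll": 0,"claw": -1},{"dx": 2.1,"dy": -5.2,"dz": 0,"roll": 0,"claw": -1},{"dx": 2.7,"dy": -6.8,"dz": 0,"roll": 0,"claw": -1}]}}

```text
clock: 17.38
tcp_pos: [0.5553, -0.0753, 0.1205]
orientation: [-0.001, 0.026, 1.0, 0.0]
wrist_force: [-0.0, 0.3, -3.8]
finger_gap: 0.0188
grip_force: 77.7
```

{"fn": "send_rows", "kwargs": {"increments": [{"dx": 0.6,"dy": -1.4,"dz": 0,"roll": 0,"claw": -1},{"dx": 1.1,"dy": -2.6,"dz": 0,"roll": 0,"claw": -1},{"dx": 1.27,"dy": -3.1,"dz": 0,"roll": 0,"claw": -1},{"dx": 1.27,"dy": -3.2,"dz": 0,"roll": 0,"claw": -1},{"dx": 1.27,"dy": -3.2,"dz": 0,"roll": 0,"claw": -1}]}}

```text
clock: 18.0
tcp_pos: [0.5865, -0.1524, 0.1212]
orientation: [-0.001, 0.025, 1.0, 0.001]
wrist_force: [0.1, 0.5, -4.6]
finger_gap: 0.0189
grip_force: 77.7
```

```bash
python3 - <<'E'
from ov import *
m=pickle.load(open("m.pkl","rb"));t=get_state()["tcp_pos"];print(t)
m2={"OB":(t[0],t[1],t[2]-.0169,-3),"nOB":m["nOB"]}
c=read_camera("scene");draw(c,m2,"/tmp/a.png",145,185,140,140,3);c=read_camera("wrist");draw(c,m2,"/tmp/b.png",140,30,340,420,1)
cv2.imwrite("pics/o1.png",np.hstack([cv2.imread("/tmp/a.png"),cv2.imread("/tmp/b.png")]))
E
```

```text
[ 0.58650286 -0.15244812  0.12120825]
```

View pics/o1.png

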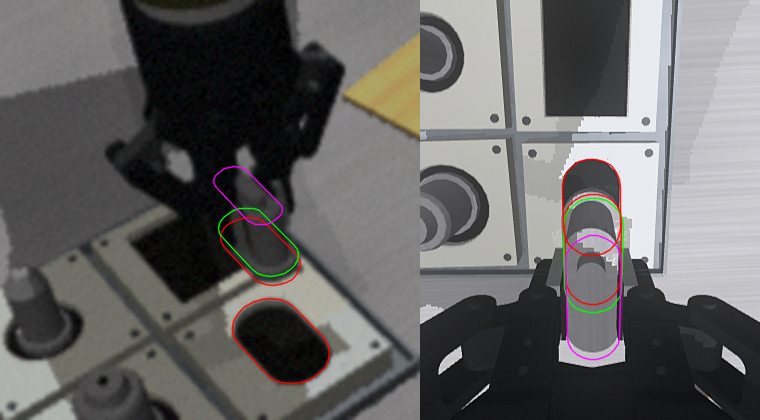

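The oblong is held upright and lined up with its nest. Lower.

{"fn": "send_rows", "kwargs": {"increments": [{"dx": 0,"dy": 0,"dz": -1.0,"roll": 0,"claw": -1},{"dx": 0,"dy": 0,"dz": -2.0,"roll": 0,"claw": -1},{"dx": 0,"dy": 0,"dz": -2.8,"roll": 0,"claw": -1},{"dx": 0,"dy": 0,"dz": -3.2,"roll": 0,"claw": -1},{"dx": 0,"dy": 0,"dz": -3.45,"roll": 0,"claw": -1}]}}

```text
clock: 18.73
tcp_pos: [0.5875, -0.1526, 0.0355]
orientation: [0.0, 0.025, 1.0, 0.0]
wrist_force: [-0.2, -0.1, -4.3]
finger_gap: 0.0189
grip_force: 77.8
```

{"fn": "send_rows", "kwargs": {"increments": [{"dx": 0,"dy": 0,"dz": -0.05,"roll": 0,"claw": -1},{"dx": 0,"dy": 0,"dz": -0.1,"roll": 0,"claw": -1},{"dx": 0,"dy": 0,"dz": -0.15,"roll": 0,"claw": -1},{"dx": 0,"dy": 0,"dz": -0.19,"roll": 0,"claw": -1},{"dx": 0,"dy": 0,"dz": -0.19,"roll": 0,"claw": -1}]}}

```text
clock: 19.35
tcp_pos: [0.5879, -0.1534, 0.032]
orientation: [0.001, 0.025, 1.0, -0.0]
wrist_force: [-2.2, 0.7, 4.5]
finger_gap: 0.0192
grip_force: 78.8
```

{"fn": "send_rows", "kwargs": {"increments": [{"dx": 0,"dy": 0,"dz": 0,"roll": 0,"claw": 0.2},{"dx": 0,"dy": 0,"dz": 0,"roll": 0,"claw": 0.8},{"dx": 0,"dy": 0,"dz": 0,"roll": 0,"claw": 1},{"dx": 0,"dy": 0,"dz": 0,"roll": 0,"claw": 1},{"dx": 0,"dy": 0,"dz": 0.8,"roll": 0,"claw": 1}]}}

```text
clock: 19.98
tcp_pos: [0.586, -0.1526, 0.0493]
orientation: [-0.002, 0.025, 1.0, 0.001]
wrist_force: [-0.6, -1.4, 0.5]
finger_gap: 0.0852
grip_force: 0.0
```

{"fn": "send_rows", "kwargs": {"increments": [{"dx": 0,"dy": 0,"dz": 1.4,"roll": 0,"claw": 1},{"dx": 0,"dy": 0,"dz": 2.9,"roll": 0,"claw": 1},{"dx": 0,"dy": 1.6,"dz": 4.0,"roll": -0.3,"claw": 1},{"dx": 0.05,"dy": 3.6,"dz": 4.0,"roll": -0.7,"claw": 1},{"dx": 0.1,"dy": 5.6,"dz": 4.0,"roll": -1.3,"claw": 1}]}}

```text
clock: 20.6
tcp_pos: [0.5903, -0.0122, 0.1515]
orientation: [0.001, 0.118, 0.993, 0.0]
wrist_force: [1.0, 0.4, 0.2]
finger_gap: 0.0855
grip_force: 0.0
```

{"fn": "send_rows", "kwargs": {"increments": [{"dx": 0,"dy": 2.0,"dz": 0,"roll": 0,"claw": 1},{"dx": 0,"dy": 4.2,"dz": 0,"roll": 0,"claw": 1},{"dx": 0,"dy": 5.6,"dz": 0,"roll": 0,"claw": 1},{"dx": 0,"dy": 5.8,"dz": -0.6,"roll": 0,"claw": 1},{"dx": 0,"dy": 5.8,"dz": -1.2,"roll": 0,"claw": 1}]}}

```text
clock: 21.22
tcp_pos: [0.5897, 0.1318, 0.1197]
orientation: [-0.0, 0.116, 0.993, -0.0]
wrist_force: [0.0, -0.4, -0.5]
finger_gap: 0.0854
grip_force: 0.0
```

```bash
python3 - <<'E'
from ov import *
m=pickle.load(open("m.pkl","rb"));print(get_state()["tcp_pos"])
m["RS"]=(.4770,-.2545,.015,0);m["RL"]=(.5806,-.2595,.015,0);m["OB"]=(.5879,-.1534,.015,-3);c=read_camera("top");draw(c,m,"/tmp/a.png",366,234,124,120,3)
c=read_camera("wrist");draw(c,m,"/tmp/b.png",120,100,400,360,1)
cv2.imwrite("pics/t4.png",np.hstack([cv2.imread("/tmp/a.png"),cv2.imread("/tmp/b.png")]))
E
```

```text
[0.58973997 0.13175941 0.11969586]
```

View pics/t4.png

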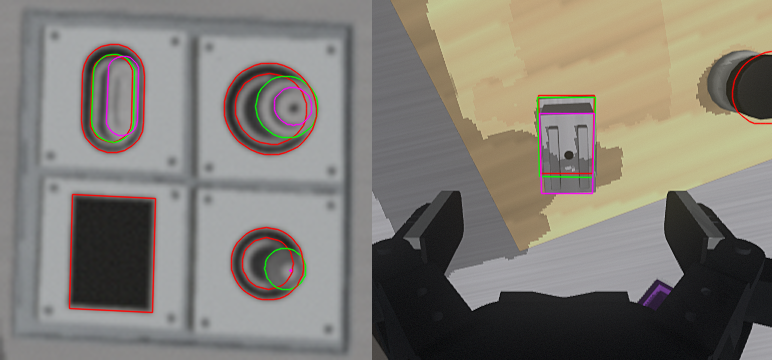

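The oblong is centred in its nest, and the rect insert's outline and yaw match in the wrist view. Descend and grip.

{"fn": "send_rows", "kwargs": {"increments": [{"dx": 0,"dy": 0,"dz": -1.2,"roll": 0,"claw": 1},{"dx": 0,"dy": 0,"dz": -2.4,"roll": 0,"claw": 1},{"dx": 0,"dy": 0,"dz": -3.3,"roll": 0,"claw": 1},{"dx": 0,"dy": 0,"dz": -3.85,"roll": 0,"claw": 1},{"dx": 0,"dy": 0,"dz": -3.95,"roll": 0,"claw": 0.4}], "grip_force": 100}}

```text
clock: 21.95
tcp_pos: [0.5895, 0.1309, 0.0212]
orientation: [-0.001, 0.117, 0.993, -0.0]
wrist_force: [-0.2, 0.5, 1.1]
finger_gap: 0.0703
grip_force: 0.0
```

{"fn": "send_rows", "kwargs": {"increments": [{"dx": 0,"dy": 0,"dz": 0,"roll": 0,"claw": -1},{"dx": 0,"dy": 0,"dz": 0,"roll": 0,"claw": -1},{"dx": 0,"dy": 0,"dz": 0,"roll": 0,"claw": -1},{"dx": 0,"dy": 0,"dz": 0,"roll": 0,"claw": -1},{"dx": 0,"dy": 0,"dz": 0,"roll": 0,"claw": -1}]}}

```text
clock: 22.58
tcp_pos: [0.5914, 0.1322, 0.0238]
orientation: [0.002, 0.116, 0.993, 0.001]
wrist_force: [0.3, 1.2, 6.8]
finger_gap: 0.0324
grip_force: 100.9
```

{"fn": "send_rows", "kwargs": {"increments": [{"dx": 0,"dy": 0,"dz": 0.4,"roll": 0,"claw": -1},{"dx": 0,"dy": 0,"dz": 1.2,"roll": 0,"claw": -1},{"dx": 0,"dy": 0,"dz": 2.2,"roll": 0,"claw": -1},{"dx": 0,"dy": 0,"dz": 3.2,"roll": 0,"claw": -1},{"dx": 0,"dy": 0,"dz": 4.0,"roll": 0,"claw": -1}]}}

```text
clock: 23.2
tcp_pos: [0.5887, 0.1317, 0.122]
orientation: [-0.001, 0.116, 0.993, -0.0]
wrist_force: [0.2, -0.0, -7.5]
finger_gap: 0.0323
grip_force: 99.6
```

{"fn": "send_rows", "kwargs": {"increments": [{"dx": -0.3,"dy": -0.7,"dz": 0,"roll": 0.1,"claw": -1},{"dx": -0.8,"dy": -2.0,"dz": 0,"roll": 0.4,"claw": -1},{"dx": -1.4,"dy": -3.6,"dz": 0,"roll": 0.7,"claw": -1},{"dx": -2.0,"dy": -5.2,"dz": 0,"roll": 1.0,"claw": -1},{"dx": -2.6,"dy": -6.8,"dz": 0,"roll": 1.35,"claw": -1}]}}

```text
clock: 23.82
tcp_pos: [0.5229, -0.039, 0.1211]
orientation: [-0.002, 0.021, 1.0, 0.0]
wrist_force: [0.5, -2.1, -6.5]
finger_gap: 0.0324
grip_force: 99.8
```

{"fn": "send_rows", "kwargs": {"increments": [{"dx": -0.6,"dy": -1.6,"dz": 0,"roll": 0,"claw": -1},{"dx": -1.2,"dy": -3.2,"dz": 0,"roll": 0,"claw": -1},{"dx": -1.6,"dy": -4.2,"dz": 0,"roll": 0,"claw": -1},{"dx": -1.68,"dy": -4.5,"dz": 0,"roll": 0,"claw": -1},{"dx": -1.68,"dy": -4.5,"dz": 0,"roll": 0,"claw": -1}]}}

```text
clock: 24.45
tcp_pos: [0.4824, -0.1505, 0.1216]
orientation: [-0.001, 0.022, 1.0, 0.001]
wrist_force: [-0.2, 0.8, -7.0]
finger_gap: 0.0328
grip_force: 100.3
```

{"fn": "send_rows", "kwargs": {"increments": [{"dx": 0,"dy": 0,"dz": -1.0,"roll": 0,"claw": -1},{"dx": 0,"dy": 0,"dz": -2.0,"roll": 0,"claw": -1},{"dx": 0,"dy": 0,"dz": -2.8,"roll": 0,"claw": -1},{"dx": 0,"dy": 0,"dz": -3.2,"roll": 0,"claw": -1},{"dx": 0,"dy": 0,"dz": -3.42,"roll": 0,"claw": -1}]}}

```text
clock: 25.08
tcp_pos: [0.4831, -0.1499, 0.0362]
orientation: [-0.0, 0.021, 1.0, 0.0]
wrist_force: [0.1, -1.6, -6.6]
finger_gap: 0.033
grip_force: 100.3
```

{"fn": "send_rows", "kwargs": {"increments": [{"dx": 0,"dy": 0,"dz": -0.05,"roll": 0,"claw": -1},{"dx": 0,"dy": 0,"dz": -0.1,"roll": 0,"claw": -1},{"dx": 0,"dy": 0,"dz": -0.15,"roll": 0,"claw": -1},{"dx": 0,"dy": 0,"dz": -0.19,"roll": 0,"claw": -1},{"dx": 0,"dy": 0,"dz": -0.19,"roll": 0,"claw": -1}]}}

```text
clock: 25.7
tcp_pos: [0.4833, -0.1509, 0.0328]
orientation: [0.001, 0.022, 1.0, -0.0]
wrist_force: [-2.9, 0.3, 3.7]
finger_gap: 0.0323
grip_force: 101.5
```

{"fn": "send_rows", "kwargs": {"increments": [{"dx": 0,"dy": 0,"dz": 0,"roll": 0,"claw": 0.2},{"dx": 0,"dy": 0,"dz": 0,"roll": 0,"claw": 0.8},{"dx": 0,"dy": 0,"dz": 0,"roll": 0,"claw": 1},{"dx": 0,"dy": 0,"dz": 0,"roll": 0,"claw": 1},{"dx": 0,"dy": 0,"dz": 0.8,"roll": 0,"claw": 1}]}}

```text
clock: 26.32
tcp_pos: [0.4817, -0.15, 0.0507]
orientation: [-0.002, 0.022, 1.0, 0.001]
wrist_force: [-0.5, -0.0, 0.5]
finger_gap: 0.0854
grip_force: 0.0
```

{"fn": "send_rows", "kwargs": {"increments": [{"dx": 0,"dy": 0,"dz": 1.4,"roll": 0,"claw": 1},{"dx": 0,"dy": 0,"dz": 2.9,"roll": 0,"claw": 1},{"dx": 0,"dy": 1.5,"dz": 4.0,"roll": 0,"claw": 1},{"dx": 0,"dy": 3.5,"dz": 4.0,"roll": 0,"claw": 1},{"dx": 0,"dy": 5.5,"dz": 4.0,"roll": 0,"claw": 1}]}}

```text
clock: 26.95
tcp_pos: [0.4834, -0.0122, 0.1525]
orientation: [0.001, 0.023, 1.0, -0.0]
wrist_force: [0.9, -0.1, -0.0]
finger_gap: 0.0855
grip_force: 0.0
```

{"fn": "send_rows", "kwargs": {"increments": [{"dx": 0,"dy": 1,"dz": 0,"roll": 0,"claw": 1},{"dx": 0,"dy": 2,"dz": 0,"roll": 0,"claw": 1},{"dx": 0,"dy": 2,"dz": 0,"roll": 0,"claw": 1},{"dx": 0,"dy": 2,"dz": 0,"roll": 0,"claw": 1},{"dx": 0,"dy": 2,"dz": 0,"roll": 0,"claw": 1}]}}

```text
clock: 27.58
tcp_pos: [0.4831, 0.036, 0.1518]
orientation: [0.0, 0.023, 1.0, -0.0]
wrist_force: [-0.5, -0.1, 0.3]
finger_gap: 0.0853
grip_force: 0.0
```

```bash
python3 - <<'E'
from ov import *
m=pickle.load(open("m.pkl","rb"))
m["RS"]=(.4770,-.2545,.015,0);m["RL"]=(.5806,-.2595,.015,0);m["OB"]=(.5879,-.1534,.015,-3);m["RE"]=(.4836,-.1509,.015,-2.5);c=read_camera("top");draw(c,m,"/tmp/a.png",366,234,124,120,3)
c=read_camera("scene");draw(c,{k:m[k] for k in m if k[0]=="n"},"/tmp/b.png",105,200,200,180,2)
cv2.imwrite("pics/t5.png",np.hstack([cv2.imread("/tmp/a.png"),cv2.imread("/tmp/b.png")]))
E
```

```text
(no output)
```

View pics/t5.png

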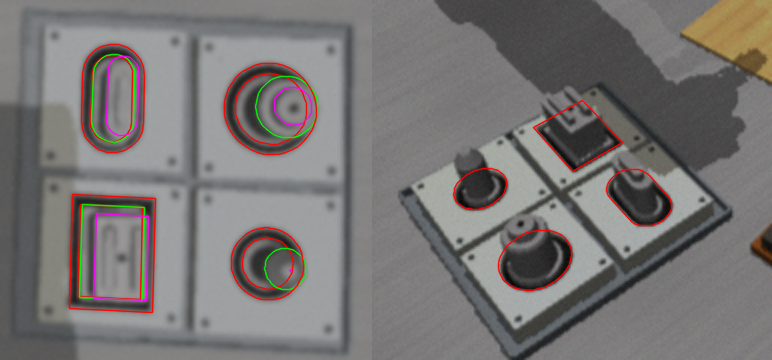

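All four inserts stand upright in their own nests, centred, and the arm is clear.

```bash
python3 -c "from h import *; print(hand_in())"
```

```text
the job is handed in; nothing more can be done
None
```

The job is handed in: all four inserts stand upright and centred in their own nests (checked in the top and scene pictures), and the jar and oilstone were not touched; the hand-in call returned no verdict.

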